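Slide the solvent can into its stand

ROBOT

A 6-joint arm with a two-finger parallel gripper is mounted at the origin on a cart in front of the work surface, level with it; the furniture and walls round the work are solid. World frame = base frame: x ahead of the robot, y to its left, z up, the work surface at z = 0. Lengths are in mm, angles in rad, forces in N, time in s.
With the tool pointing down it reaches from about 325 to 875 mm from the base axis. Payload 4.4 kg.
Tool frame: the origin (TCP) lies on the centre line of the jaws, within the pads' length; the fingertips stand ahead of it and the grasp point (between the pads) lies 6 mm ahead of it (ctrl.tcp_to_tips is the z of the fingertips in the tool frame, in mm); z points along the fingers, y is the direction in which the jaws open and shut (so a half turn about z gives the same grasp; the last joint's range is limited). The gripper opens to 85 mm and grips with 20 to 120 N. Pads are 22 mm wide; open, the fingers measure 114 mm over their backs; the gripper's body (76 mm by 85 mm) begins 54 mm behind the grasp point. The pads swing forward as they close: fully open they stand 13 mm farther back than shut.
Start: joints at [1.042, 0.207, 1.542, -0, 1.393, -0.15], TCP at [212.648, 534.236, 219.682] pointing down, gripper open.
Joint ranges: [-2.73, 2.73], [-0.86, 2.22], [0.23, 2.46], [-1.11, 4.25], [0.08, 2.63], [-2.82, 2.82]. Speed limits (rad/s): [2.79, 2.79, 3.14, 3.14, 3.14, 3.14].

INTERFACE

Orientations are given as a 3x3 rotation matrix whose columns are the frame's x, y, z axes.
In Python, from plant import ctrl, sensors, optics gives the robot as it stands. Calls block until the motion is done:
- ctrl.move_ptp(position, orientation): joint-space move of the TCP to a pose.
- ctrl.move_l(position, rot=None, vel=150, threshold=None): straight line of the TCP; rot=None keeps the orientation; vel is the mean speed in mm/s. With threshold (N) it stops when the force on the tool has changed by that much, and returns True; else False.
- ctrl.set_joints(angles): joint-space move.
- ctrl.gripper_to(opening, force=None): finger opening in mm; force is the grip in N (None keeps the last); returns when the fingers have stopped.
- ctrl.hold(seconds).
- ctrl.solve_ik(position, orientation): joint angles nearest the present ones, or None.
- sensors.read_state(): the state.
- optics.grab_frame(name): name is "scene" or "side" or "wrist"; returns (picture, depth): 384x512x3 uint8, red, green, blue; 384x512 float32, mm along the optical axis (not along the pixel's ray), 0 where there is no reading.
- optics.camera_params(name): a dict with "mtx" (3x3 intrinsics, pixels), "k1" (the pictures are not rectified: a ray, as slopes to the right and down, at radius r is drawn at 1 + k1 r^2 times it, then the intrinsics apply), "R" (3x3) and "t" (3): a world point X has camera coordinates R X + t; the wrist camera has in their place "T_tool_cam" (4x4, takes a point from camera to tool coordinates, whose origin is the TCP and whose axes are the flange's). Camera axes: x right, y down, z forward; pixel columns grow to the right and rows downward; lengths in mm; the calibration is good to about 2 mm. A picture is of the moment at which its call begins: read the wrist's pose just before it. camera_params takes no time and is no camera call.
A pose or a line that the arm cannot do raises ctrl.MotionError and nothing moves.
- ctrl.finish_job(): hands the job in, once; it reports no verdict.
The state is a dict: "t": time; "q": joint angles; "qvel": joint speeds; "tau": joint torques, N m; "eef_pos": TCP position; "eef_rot": TCP orientation; "force": force on the tool from outside, world axes, zero at the start; "wrist_torque": the same for the moment, N m; "grip_width": finger opening in mm.
Only numpy, scipy, OpenCV 4.12 (cv2) and the standard library are available. Lean on these libraries where they do the work, as an engineer would, in place of code of your own. Each camera call takes 0.05 s, during which the arm holds its last target.

TASK

Push the full, tall solvent can along the table into the low wooden stand until its far face is home against the stand's back batten, pushing low near the can's base so that it slides upright and does not rock or tip. Do not grip or lift the can, leave the other things where they stand, and finish with the can standing still in the stand and the robot clear of it.

Things in the scene. Friction and masses are not known exactly. Their poses are not given: they have to be found in the camera images.
- solvent_can: Full flat metal solvent can, about 0.9 kg, loose. Body 65 mm thick (x -31 to +34 mm), 104 wide (y -52 to +52), 170 tall, 194 with handle and cap. Origin on its underside, 3 mm above the table on a thin rubber foot; z up. +x wide face looks roughly to the stand, -x wide face to the robot. The foot grips the table (friction about 1, 6 to 12 N to slide it): pushed over 40 mm up it may tip.
- can_stand: Fixed U of light wooden battens, 32 mm high, no floor, open towards the robot (-x). Origin on the table at the middle of the back batten's inner face; x runs from mouth to back, z up. Inner width 118 mm; side battens 18 mm thick, reaching 52 mm out from the back; steel guides flare a further 28 mm to a mouth about 150 mm wide.
- home (a point): Point on the table, fixed in the stand 34 mm in front of the back batten on the middle line: where the can's origin is when the can is home, touching the back batten and square to it. Axes as the stand's.
- paste_jar: White-capped jar, 69 mm diameter, 73 mm tall, bystander beside the stand or the can's way. Origin under its centre.
- dye_bottle: Small dark bottle, 39 mm diameter, 86 mm tall, bystander beside the stand or the can's way. Origin under its centre.
- thread_spool: Spool of thread, 46 mm diameter, 60 mm tall, bystander beside the stand or the can's way. Origin under its centre.
- nail_tin: Low round tin of tacks, 73 mm diameter, 24 mm tall, bystander left of the stand. Origin under its centre.
- beeswax: Lump of beeswax, 37x53 mm, 24 mm high, bystander to the right of the can's way. Origin under its centre.
- glue_tin: Round glue tin with press lid, 89 mm diameter, 76 mm tall, bystander right of the stand. Origin under its centre.
Mind the look-alikes: they are no part of the job. Several things have the shape of the can_stand; the one meant has the colours described above.

How it is judged (in metres and radians):
At the end, for the whole second after the job is handed in: The can stands upright and still on the table inside the stand, its origin within 6 mm of touching the back batten and within 12 mm of the stand's middle, square to it within 0.09 rad; nothing of the robot touches it (x of solvent_can in the frame of can_stand above -0.04 m and y of solvent_can in the frame of can_stand between -0.012 and 0.012 m and angle between the x axis of solvent_can and the x axis of can_stand, either way round below 0.09 rad and angle between solvent_can's own z axis and vertical below 0.03 rad and height (world z) of solvent_can below 0.008 m and linear speed of solvent_can below 0.01 m/s).
It fails at once if the can rocks or tips (leans more than 0.12 rad) (angle between solvent_can's own z axis and vertical above 0.12 rad).
It fails at once if the can is lifted (more than 12 mm off the table) (height (world z) of solvent_can above 0.016 m).
It fails at once if the can is pushed or held high: the fingers touch it while the grasp point is more than 90 mm above the table (contact force between the fingers and solvent_can above 1 N and height (world z) of the grasp point above 0.09 m).
It fails at once if the can is pinched: the fingers touch it with the grasp point inside its outline (contact force between the fingers and solvent_can above 1 N and x of the grasp point in the frame of solvent_can between -0.026 and 0.029 m and y of the grasp point in the frame of solvent_can between -0.047 and 0.047 m).
It fails at once if a bystander is moved by more than 20 mm (distance of any of paste_jar, dye_bottle, thread_spool, nail_tin, beeswax, glue_tin from where it was at the start of the episode above 0.02 m).
It also fails if it takes over 61 s, if anything falls off the work surface, if the arm or the gripper's body presses on something with over 40 N, if the wrist force passes 120 N, or if a joint passes its speed limit or range.

## Working session

There is one attempt and no reset: what is moved stays moved. The work goes in short steps, each a Python script; the robot and the scene stay as the last script left them, time stands still between calls to the robot, and variables do not carry over. Pictures are saved under pics/ and viewed, and the job is handed in when it is done.

```bash
mkdir -p pics; ls; cat > h.py <<'E'
import numpy as np,cv2
from plant import ctrl,sensors,optics
def save(n,im): cv2.imwrite('pics/'+n,cv2.cvtColor(im,cv2.COLOR_RGB2BGR))
def p2w(cam,depth,u,v):
    p=optics.camera_params(cam);K=p['mtx'];d=depth[v,u]
    pts=cv2.undistortPoints(np.array([[[u,v]]],float),K,np.array([p['k1'],0,0,0,0.]))[0,0]
    X=np.array([pts[0],pts[1],1])*d
    return p['R'].T@(X-p['t'])
def ray(cam,u,v,z):
    p=optics.camera_params(cam);K=np.array(p['mtx'])
    s=cv2.undistortPoints(np.array([[[u,v]]],float),K,np.array([p['k1'],0,0,0,0.]))[0,0]
    R=np.array(p['R']);t=np.array(p['t']);c=-R.T@t;d=R.T@np.array([s[0],s[1],1])
    return c+d*(z-c[2])/d[2]
def cloud(cam,depth):
    p=optics.camera_params(cam);H,W=depth.shape
    u,v=np.meshgrid(np.arange(W),np.arange(H))
    s=cv2.undistortPoints(np.stack([u,v],-1).reshape(-1,1,2).astype(float),np.array(p['mtx']),np.array([p['k1'],0,0,0,0.])).reshape(H,W,2)
    X=np.dstack([s,np.ones((H,W))])*depth[...,None]
    return (X-np.array(p['t']))@np.array(p['R'])
E
python3 - <<'E'
from h import *
for n in('scene','side'):
    im,d=optics.grab_frame(n);save(n+'0.png',im);np.savez(n+'0.npz',im=im,d=d)
    p=optics.camera_params(n);print(n,p['mtx'],p['k1'],-np.array(p['R']).T@p['t'])
print(ctrl.tcp_to_tips,sensors.read_state()['t'])
E
```

```text
pics
scene [[390.64447356   0.         254.32230821]
 [  0.         390.64447356 193.49586169]
 [  0.           0.           1.        ]] -0.03003540303368906 [  15.06488537 -480.92094151  833.24389129]
side [[388.33438357   0.         256.5296481 ]
 [  0.         388.33438357 192.84143029]
 [  0.           0.           1.        ]] -0.02794146519772969 [ 464.51449987 1037.34288259  524.21976985]
25.0 0.1
```

View pics/scene0.png

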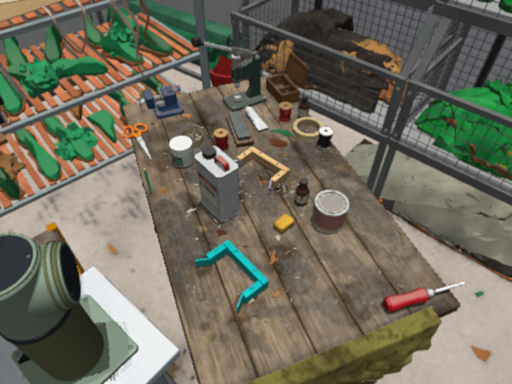

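View pics/side0.png

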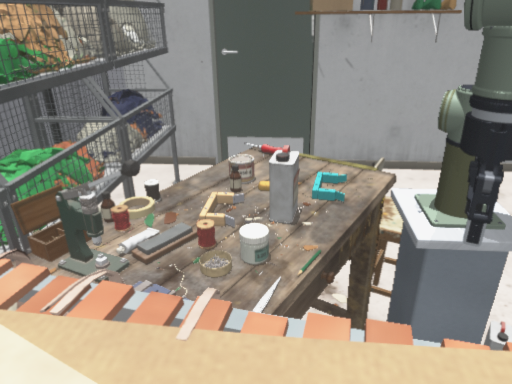

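```bash
python3 - <<'E'
from h import *
a=np.load('scene0.npz');b=np.load('side0.npz')
save('sc_crop.png',cv2.resize(a['im'][120:240,160:360],None,fx=4,fy=4,interpolation=cv2.INTER_CUBIC))
save('si_crop.png',cv2.resize(b['im'][140:290,180:380],None,fx=4,fy=4,interpolation=cv2.INTER_CUBIC))
E
```

```text
(no output)
```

View pics/sc_crop.png

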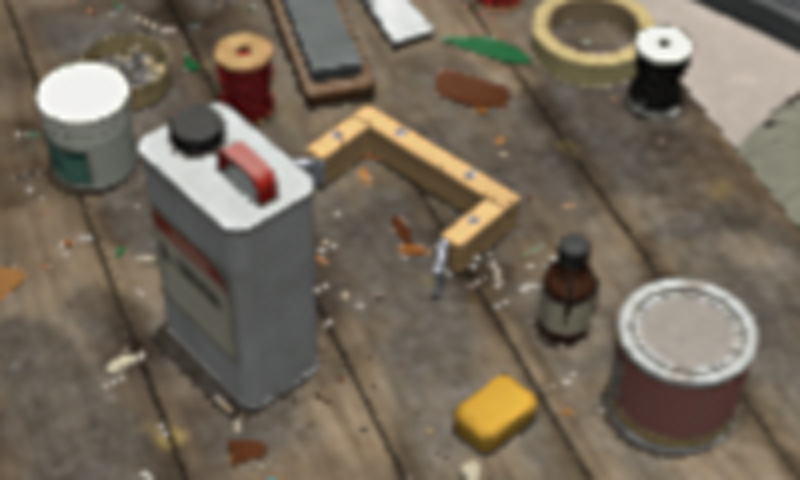

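View pics/si_crop.png

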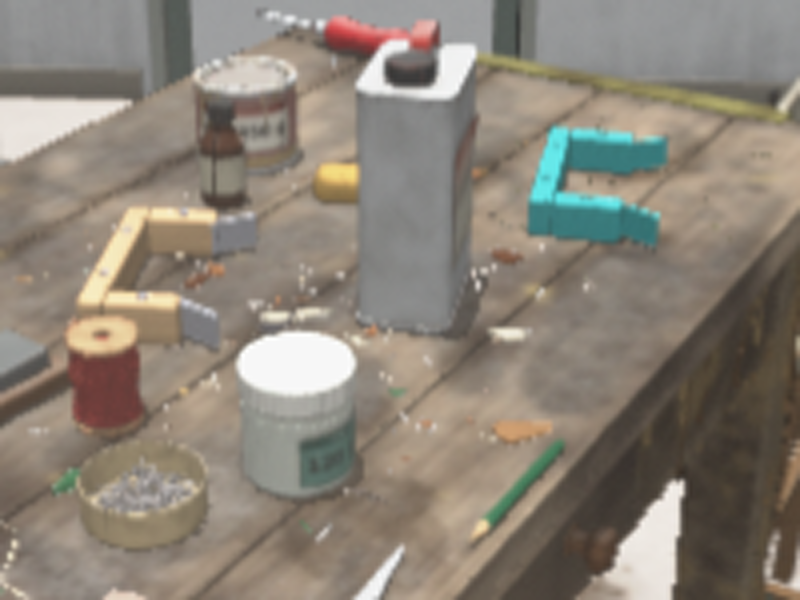

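The U-shapes are the light wooden one with steel guides at scene (262,165) and the cyan one at (240,270). The wooden one fits the description, since its battens are light wood and its guides are grey steel. The crop confirms this. Next I'll get the geometry from depth.

```bash
python3 - <<'E'
from h import *
S=4;M=None
out=np.zeros((600,800,3),np.uint8)
# x 350..850 ->, y -250..250 ; px = 1.1/mm
s=1.3;x0=380;y0=230
for n in('scene','side'):
    a=np.load(n+'0.npz');W=cloud(n,a['d']);
    W[a['d']==0]=np.nan
    np.save(n+'W.npy',W)
    for lo,hi,sel in((5,250,1),):
        m=(W[...,2]>8)&(W[...,2]<250)
        px=((y0-W[...,1][m])*s).astype(int);py=(599-(W[...,0][m]-x0)*s).astype(int)
        ok=(px>=0)&(px<800)&(py>=0)&(py<600)
        out[py[ok],px[ok]]=a['im'][m][ok]
for k in range(10):
    cv2.putText(out,str(x0+k*50),(0,int(599-k*50*s)),0,.4,(255,255,255));cv2.putText(out,str(y0-k*50),(int(k*50*s),590),0,.4,(255,255,0))
save('top.png',out)
for n in('scene','side'):
    W=np.load(n+'W.npy');a=np.load(n+'0.npz')['im'].astype(int)
    m=(np.abs(W[...,2])<8)&(W[...,0]>400)&(W[...,0]<800)&(abs(W[...,1])<200)
    print(n,'table z',np.nanmedian(W[...,2][m]))
E
```

```text
scene table z -1.4375487450831201
side table z 1.8530278719988504
```

View pics/top.png

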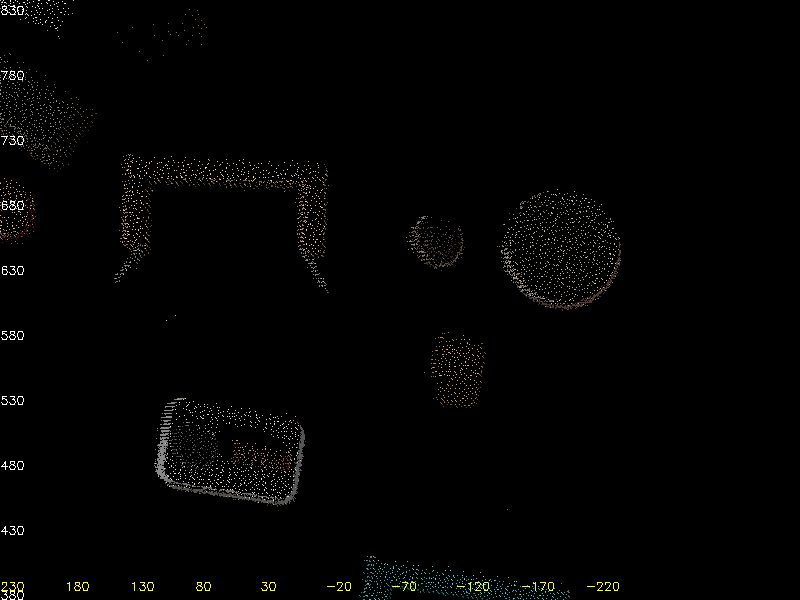

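```bash
python3 - <<'E'
from h import *
for n in('scene','side'):
    W=np.load(n+'W.npy');P=W.reshape(-1,3);dz=-1.4 if n=='scene' else 1.85
    im=np.load(n+'0.npz')['im'].reshape(-1,3).astype(int)
    P=P-[0,0,dz]
    m=(P[:,0]>430)&(P[:,0]<560)&(P[:,1]>-20)&(P[:,1]<140)
    for lo,hi in((12,60),(60,120),(120,160),(166,176)):
        q=P[m&(P[:,2]>lo)&(P[:,2]<hi)][:,:2].astype(np.float32)
        if len(q)>20: print(n,'can',lo,hi,len(q),cv2.minAreaRect(q))
    s=(P[:,0]>630)&(P[:,0]<740)&(P[:,1]>-40)&(P[:,1]<150)
    q=P[s&(P[:,2]>25)&(P[:,2]<40)]
    print(n,'stand top z',np.median(q[:,2]),len(q),cv2.minAreaRect(q[:,:2].astype(np.float32)))
    # inner edge of back, outer edge, binned by y
    top=q[abs(q[:,2]-np.median(q[:,2]))<2.5]
    pin=[];pout=[]
    for y in range(5,105,6):
        b=top[(abs(top[:,1]-y)<4)&(top[:,0]>670)]
        if len(b)>3: pin.append((y,b[:,0].min()));pout.append((y,b[:,0].max()))
    print('inner',np.polyfit(*np.array(pin).T,1),'outer',np.polyfit(*np.array(pout).T,1))
    li=[];ri=[];lo=[];ro=[]
    for x in range(646,686,5):
        b=top[abs(top[:,0]-x)<4];l=b[b[:,1]>58];r=b[b[:,1]<58]
        if len(l)>3: li.append((x,l[:,1].min()));lo.append((x,l[:,1].max()))
        if len(r)>3: ri.append((x,r[:,1].max()));ro.append((x,r[:,1].min()))
    for nm,v in zip(('Lin','Lout','Rin','Rout'),(li,lo,ri,ro)):
        if len(v)>2:
            f=np.polyfit(*np.array(v).T,1);print(nm,f[0],np.polyval(f,665))
E
```

```text
scene can 12 60 423 ((468.278564453125, 40.214317321777344), (53.38889694213867, 113.544189453125), 23.888813018798828)
scene can 60 120 592 ((467.7838134765625, 40.59156036376953), (49.84394073486328, 113.30497741699219), 22.57081413269043)
scene can 120 160 450 ((467.6038818359375, 38.81767272949219), (54.3145637512207, 112.0846176147461), 25.245758056640625)
scene can 166 176 419 ((491.7046813964844, 51.26597213745117), (107.45976257324219, 68.21220397949219), 80.99393463134766)
scene stand top z 31.74833172390332 445 ((675.1090698242188, 56.03448486328125), (157.26708984375, 84.51444244384766), 89.08628845214844)
inner [1.66372816e-02 6.97485850e+02] outer [3.19881457e-02 7.13169070e+02]
Lin -0.006750208281453538 115.74612725070868
Lout 0.05653317744868686 131.44808089366322
Rin -0.03543921082703363 -3.9216801951007803
Rout -0.022210635481595246 -19.7435484328753
side can 12 60 445 ((478.8064880371094, 73.03359985351562), (112.83619689941406, 55.685630798339844), 44.12327575683594)
side can 60 120 596 ((479.0053405761719, 73.05902862548828), (112.5586929321289, 54.42637634277344), 43.5350456237793)
side can 120 160 422 ((478.9508056640625, 74.46088409423828), (110.40670776367188, 54.36174011230469), 43.46824645996094)
side can 166 176 241 ((495.2992248535156, 53.10344314575195), (109.71991729736328, 66.73897552490234), 81.74386596679688)
side stand top z 31.589968217149142 385 ((676.6537475585938, 59.1235237121582), (157.63380432128906, 88.4606704711914), 89.54640197753906)
inner [2.76959775e-02 7.00961995e+02] outer [5.22179228e-02 7.14573551e+02]
Lin 0.18763120347447595 118.11356753424168
Lout 0.048023148068097175 135.05944125956717
Rin 0.03678839663485691 -0.45497341713165795
Rout -0.025395860117558327 -16.033513300717015
```

```bash
cat >> h.py <<'E'
def rot(a,psi,sy=1):
    z=np.array([np.sin(a)*np.cos(psi),np.sin(a)*np.sin(psi),-np.cos(a)])
    y=sy*np.array([-np.sin(psi),np.cos(psi),0]);return np.stack([np.cross(y,z),y,z],1)
def tcp(fx,fy,psi,a,zt):
    """TCP so that the tip's leading edge mid is at fx,fy; zt tip centre height"""
    e=np.array([np.cos(psi),np.sin(psi),0])
    tip=np.array([fx,fy,zt])-11*np.cos(a)*e
    return tip-ctrl.tcp_to_tips*rot(a,psi)[:,2]
E
python3 - <<'E'
from h import *
for a in(0.55,.7,.8,.95):
  for sy in(1,-1):
    for (fx,fy,psi,z) in((435,56,-.15,15),(435,56,-.15,120),(461,56,-.15,15),(550,56,-.08,15),(638,58,-.015,15)):
        q=ctrl.solve_ik(tcp(fx,fy,psi,a,z),rot(a,psi,sy))
        print(a,sy,fx,z,None if q is None else np.round(q,2))
E
```

```text
0.55 1 435 15 [-0.01 -0.1   2.45 -0.31  0.25 -1.15]
0.55 1 435 120 [-0.01 -0.41  2.38 -0.13  0.63 -1.34]
0.55 1 461 15 [-0.   -0.03  2.4  -0.32  0.24 -1.14]
0.55 1 550 15 [-0.04  0.14  2.21 -0.08  0.24 -1.46]
0.55 1 638 15 [-0.06  0.29  2.01  0.08  0.29 -1.68]
0.55 -1 435 15 [-0.01 -0.1   2.45 -0.31  0.25  1.99]
0.55 -1 435 120 [-0.01 -0.41  2.38 -0.13  0.63  1.8 ]
0.55 -1 461 15 [-0.   -0.03  2.4  -0.32  0.24  2.  ]
0.55 -1 550 15 [-0.04  0.14  2.21 -0.08  0.24  1.68]
0.55 -1 638 15 [-0.06  0.29  2.01  0.08  0.29  1.46]
0.7 1 435 15 None
0.7 1 435 120 None
0.7 1 461 15 None
0.7 1 550 15 None
0.7 1 638 15 None
0.7 -1 435 15 None
0.7 -1 435 120 None
0.7 -1 461 15 None
0.7 -1 550 15 None
0.7 -1 638 15 None
0.8 1 435 15 None
0.8 1 435 120 None
0.8 1 461 15 None
0.8 1 550 15 [-0.03  0.2   2.36  3.3   0.22  1.45]
0.8 1 638 15 [-0.06  0.32  2.17  2.9   0.15  1.77]
0.8 -1 435 15 None
0.8 -1 435 120 None
0.8 -1 461 15 None
0.8 -1 550 15 [-0.03  0.2   2.36  3.3   0.22 -1.69]
0.8 -1 638 15 [-0.06  0.32  2.17  2.9   0.15 -1.37]
0.95 1 435 15 None
0.95 1 435 120 None
0.95 1 461 15 None
0.95 1 550 15 [-0.03  0.31  2.41  3.23  0.54  1.53]
0.95 1 638 15 [-0.07  0.4   2.23  3.04  0.44  1.63]
0.95 -1 435 15 None
0.95 -1 435 120 None
0.95 -1 461 15 None
0.95 -1 550 15 [-0.03  0.31  2.41  3.23  0.54 -1.61]
0.95 -1 638 15 [-0.07  0.4   2.23  3.04  0.44 -1.51]
```

```bash
python3 - <<'E'
from h import *
print(np.round(optics.camera_params('wrist')['T_tool_cam'],2))
for a in(.5,.55,.6,.63,.66):
    for (fx,fy,psi,z) in((430,57,-.15,150),(440,57,-.15,120),(440,57,-.15,15),(461,56,-.15,15),(550,56,-.08,15),(640,58,-.015,15)):
        q=ctrl.solve_ik(tcp(fx,fy,psi,a,z),rot(a,psi,1))
        print(a,fx,z,None if q is None else np.round(q,2))
E
```

```text
[[ 0.0000e+00 -9.6000e-01 -2.8000e-01  7.1570e+01]
 [ 1.0000e+00  0.0000e+00  0.0000e+00 -1.0000e-01]
 [-0.0000e+00 -2.8000e-01  9.6000e-01 -1.5353e+02]
 [ 0.0000e+00  0.0000e+00  0.0000e+00  1.0000e+00]]
0.5 430 150 [-0.01 -0.45  2.31 -0.09  0.79 -1.38]
0.5 440 120 [-0.01 -0.37  2.33 -0.11  0.69 -1.36]
0.5 440 15 [-0.01 -0.08  2.41 -0.21  0.32 -1.25]
0.5 461 15 [-0.01 -0.03  2.36 -0.21  0.32 -1.25]
0.5 550 15 [-0.04  0.15  2.17 -0.06  0.32 -1.49]
0.5 640 15 [-0.06  0.3   1.97  0.05  0.37 -1.66]
0.55 430 150 [-0.   -0.49  2.35 -0.12  0.74 -1.36]
0.55 440 120 [-0.   -0.39  2.37 -0.13  0.63 -1.34]
0.55 440 15 [-0.   -0.08  2.44 -0.32  0.25 -1.13]
0.55 461 15 [-0.   -0.03  2.4  -0.32  0.24 -1.14]
0.55 550 15 [-0.04  0.14  2.21 -0.08  0.24 -1.46]
0.55 640 15 [-0.06  0.29  2.    0.08  0.29 -1.68]
0.6 430 150 [ 0.01 -0.52  2.39 -0.14  0.68 -1.33]
0.6 440 120 [ 0.01 -0.42  2.4  -0.17  0.57 -1.3 ]
0.6 440 15 None
0.6 461 15 [ 0.   -0.03  2.43 -0.53  0.17 -0.92]
0.6 550 15 [-0.04  0.14  2.24 -0.14  0.16 -1.4 ]
0.6 640 15 [-0.06  0.29  2.04  0.12  0.21 -1.72]
0.63 430 150 [ 0.01 -0.53  2.41 -0.16  0.65 -1.31]
0.63 440 120 [ 0.01 -0.43  2.42 -0.19  0.53 -1.27]
0.63 440 15 None
0.63 461 15 [ 0.01 -0.02  2.45 -0.77  0.13 -0.67]
0.63 550 15 [-0.04  0.14  2.26 -0.22  0.11 -1.32]
0.63 640 15 [-0.06  0.29  2.06  0.16  0.16 -1.77]
0.66 430 150 [ 0.02 -0.55  2.43 -0.18  0.62 -1.29]
0.66 440 120 [ 0.02 -0.44  2.45 -0.22  0.49 -1.24]
0.66 440 15 None
0.66 461 15 None
0.66 550 15 None
0.66 640 15 [-0.06  0.29  2.08  0.25  0.11 -1.86]
```

```bash
python3 - <<'E'
from h import *
a=.55
q0=np.array(sensors.read_state()['q'])
q=np.array(ctrl.solve_ik(tcp(430,57,-.15,a,150),rot(a,-.15)))
ctrl.gripper_to(60,20)
m=q.copy();m[0]=q0[0];ctrl.set_joints(m)
s=sensors.read_state();print(s['t'],s['eef_pos'])
ctrl.set_joints(q)
ctrl.move_l(tcp(440,57,-.15,a,60),vel=100)
s=sensors.read_state();print(s['t'],s['eef_pos'],s['force'],s['grip_width'])
for n in('scene','side'):
    im,d=optics.grab_frame(n);save(n+'1.png',cv2.resize(im[100:300,150:400],None,fx=3,fy=3))
E
```

```text
1.5833 [154.06788821 383.74377744 172.82279906]
4.1083 [418.30959281  60.54294489  81.90809183] [ 0.73005767  0.574484   -0.02974726] 60.09706136546485
```

View pics/scene1.png

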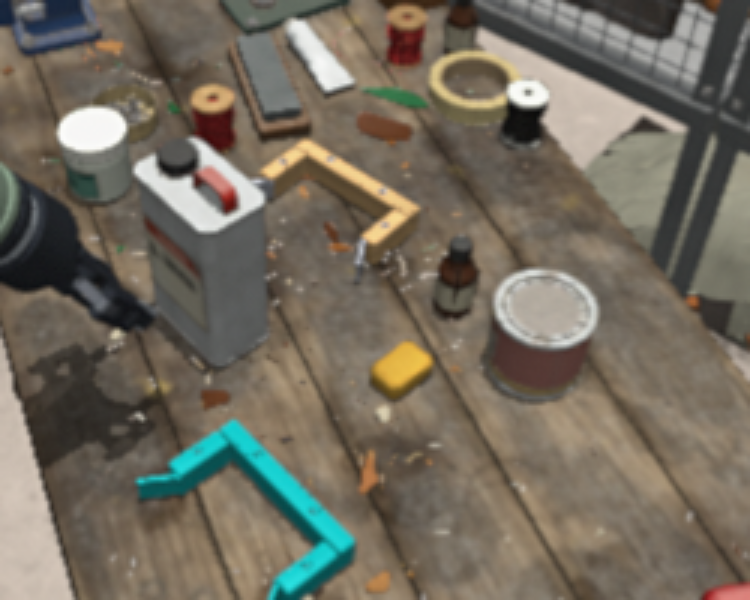

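View pics/side1.png

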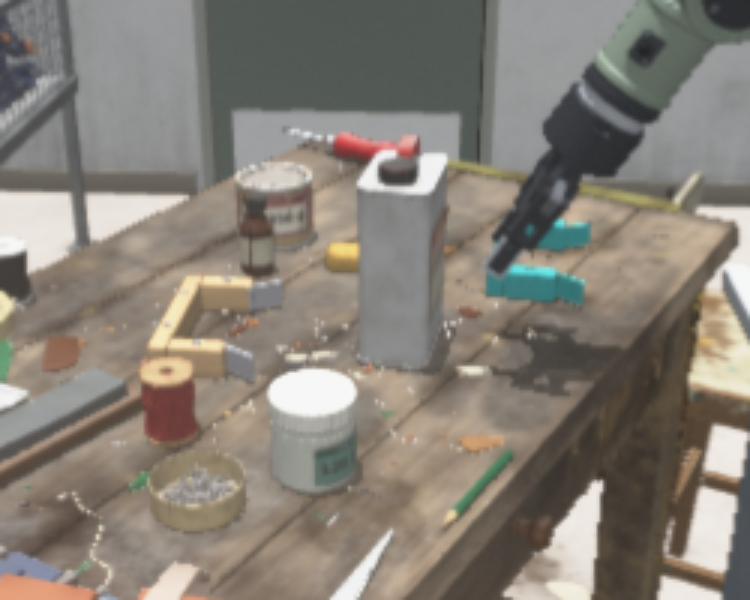

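The fingers are poised behind the can, side image about (497,268) against the can's base at (435,365), and nothing has been touched. I'll go down and make contact.

```bash
cat >> h.py <<'E'
def canfit():
    r=[]
    for n,dz,off in(('scene',-1.44,0),('side',1.85,0)):
        im,d=optics.grab_frame(n);P=cloud(n,d).reshape(-1,3)-[0,0,dz];P=P[(d>0).ravel()]
        q=P[(P[:,2]>164)&(P[:,2]<177)&(P[:,0]>430)&(P[:,0]<720)&(P[:,1]>-20)&(P[:,1]<130)][:,:2].astype(np.float32)
        c,wh,an=cv2.minAreaRect(q)
        if wh[0]<wh[1]: an=an-90
        # an: direction of long axis (deg) in x-y ; should be ~90
        psi=np.deg2rad(an)-np.pi/2
        psi=(psi+np.pi/2)%np.pi-np.pi/2
        r.append((c[0]-1.5,c[1],psi)); print(n,len(q),np.round(r[-1],3),np.round(wh,1))
        save(n+'_last.png',im)
    return np.mean(r,0)
E
python3 - <<'E'
from h import *
a=.55
ctrl.move_l(tcp(440,57,-.15,a,15),vel=80)
print('reached',sensors.read_state()['force'],np.round(canfit(),3))
hit=ctrl.move_l(tcp(475,57-5.3,-.15,a,15),vel=15,threshold=3)
s=sensors.read_state();p=np.array(s['eef_pos'])
print(hit,s['t'],p,s['force'],'lead', p-tcp(0,0,-.15,a,15))
E
```

```text
scene 571 [ 4.9050e+02  5.1635e+01 -1.4800e-01] [108.4  67.6]
side 312 [ 4.94093e+02  5.49510e+01 -1.50000e-01] [107.   66.2]
reached [ 0.51446289  0.38023245 -0.8959944 ] [ 4.92296e+02  5.32930e+01 -1.49000e-01]
False 7.5333 [452.73594807  55.05360386  36.2770864 ] [ 0.20013151 -0.49234467  0.8134951 ] lead [ 4.74928866e+02  5.16994724e+01 -3.60266551e-02]
```

```bash
python3 - <<'E'
from h import *
print(np.round(canfit(),3))
a,b=[cv2.imread(f'pics/{n}_last.png') for n in('scene','side')]
cv2.imwrite('pics/c2.png',np.vstack([cv2.resize(a[130:230,160:290],None,fx=3,fy=3,interpolation=2),cv2.resize(b[140:240,250:380],None,fx=3,fy=3,interpolation=2)]))
E
```

```text
scene 576 [ 4.90745e+02  5.19640e+01 -1.49000e-01] [111.   67.8]
side 312 [ 4.9413e+02  5.3742e+01 -1.5100e-01] [110.   66.9]
[ 4.92437e+02  5.28530e+01 -1.50000e-01]
```

View pics/c2.png

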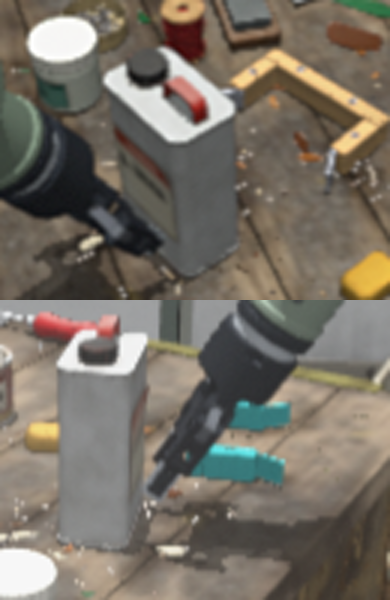

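The can hasn't moved. The tips still stand about 10 mm short of it and a little high, because the open fingers are swung back. I'll lower 5 mm and carry on to contact.

```bash
python3 - <<'E'
from h import *
a=.55
h=ctrl.move_l(tcp(475,51.7,-.15,a,10),vel=30,threshold=5);print(h,sensors.read_state()['force'])
hit=ctrl.move_l(tcp(500,57-9,-.15,a,10),vel=12,threshold=3)
s=sensors.read_state();p=np.array(s['eef_pos'])
print(hit,s['t'],p,s['force'],'lead', p-tcp(0,0,-.15,a,10))
print(np.round(canfit(),3))
a,b=[cv2.imread(f'pics/{n}_last.png') for n in('scene','side')]
cv2.imwrite('pics/c3.png',np.vstack([cv2.resize(a[130:230,160:290],None,fx=3,fy=3,interpolation=2),cv2.resize(b[140:240,250:380],None,fx=3,fy=3,interpolation=2)]))
E
```

```text
False [0.28663283 0.05132226 0.35720476]
True 8.9833 [461.65865127  53.55041975  30.50690061] [-0.05628498  0.57951046 -0.40890004] lead [483.85156914  50.19628827  -0.80621244]
scene 572 [ 4.90742e+02  4.98820e+01 -1.63000e-01] [106.6  68.7]
side 312 [ 4.94059e+02  5.38550e+01 -1.44000e-01] [109.4  66.1]
[ 4.92401e+02  5.18680e+01 -1.54000e-01]
```

View pics/c3.png

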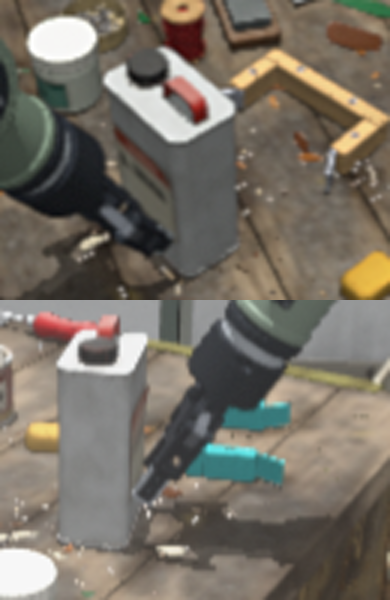

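Nominal geometry and contact disagree by about 20 mm, and the pinch limit is close by. Before pushing I'll measure the fingers directly in the depth cloud.

```bash
python3 - <<'E'
from h import *
s=sensors.read_state();p=np.array(s['eef_pos']);R=np.array(s['eef_rot']);print(p,np.round(R,3),s['grip_width'])
for n,dz in(('scene',-1.44),('side',1.85)):
    im,d=optics.grab_frame(n);P=cloud(n,d)-[0,0,dz]
    T=(P-p)@R
    g=(im.max(-1)<75)&(P[...,2]>6)&(abs(T[...,1])<60)&(T[...,2]>-80)&(T[...,2]<40)&(abs(T[...,0])<45)
    q=T[g];w=P[g]
    print(n,len(q),'toolz pct',np.percentile(q[:,2],[90,97,99,100]),'x rng near tip',np.percentile(q[q[:,2]>-10][:,0],[1,5,50,95]),'y',np.percentile(q[q[:,2]>-10][:,1],[1,25,50,75,99]))
    f=w[w[:,2]<60]; print('world xmax',np.sort(f[:,0])[-5:],'minz',np.sort(f[:,2])[:5])
    # can rear face, scene
    c=P[(P[...,2]>80)&(P[...,2]<150)&(P[...,0]>440)&(P[...,0]<480)&(P[...,1]>15)&(P[...,1]<95)&(im.max(-1)>90)]
    if len(c)>30:
        f=np.polyfit(c[:,1],c[:,0],1);print('face x at y=53',np.polyval(f,53),f[0],np.std(c[:,0]-np.polyval(f,c[:,1])))
    x0,y0,x1,y1=(180,170,250,230) if n=='scene' else (270,160,340,220)
    save('z_%s.png'%n,cv2.resize(im[y0:y1,x0:x1],None,fx=8,fy=8,interpolation=0))
E
```

```text
[461.37664191  53.56760824  30.3497196 ] [[-0.844  0.15   0.514]
 [ 0.128  0.989 -0.078]
 [-0.52  -0.    -0.854]] 59.867094765933736
scene 98 toolz pct [-25.61529611 -15.17252082  -4.85277068   4.10644653] x rng near tip [-0.97063092 -0.77187916  1.46407811  3.70003539] y [-28.8225957  -27.29051188 -25.69459124 -24.09867059 -22.56658677]
world xmax [459.07279672 461.65989386 463.59231281 463.806111   465.43431375] minz [24.79783064 35.27339259 41.81552204 43.8263767  45.72809932]Traceback (most recent call last):
  File "<stdin>", line 8, in <module>
    return _quantile_unchecked(
        a, q, axis, out, overwrite_input, method, keepdims, weights)
    return _ureduce(a,
                    func=_quantile_ureduce_func,
    ...<5 lines>...
                    overwrite_input=overwrite_input,
                    method=method)
    r = func(a, **kwargs)
    result = _quantile(arr,
                       quantiles=q,
    ...<2 lines>...
                       out=out,
                       weights=wgt)
    slices_having_nans = np.isnan(arr[-1, ...])
                                  ~~~^^^^^^^^^
IndexError: index -1 is out of bounds for axis 0 with size 0
```

View pics/z_scene.png

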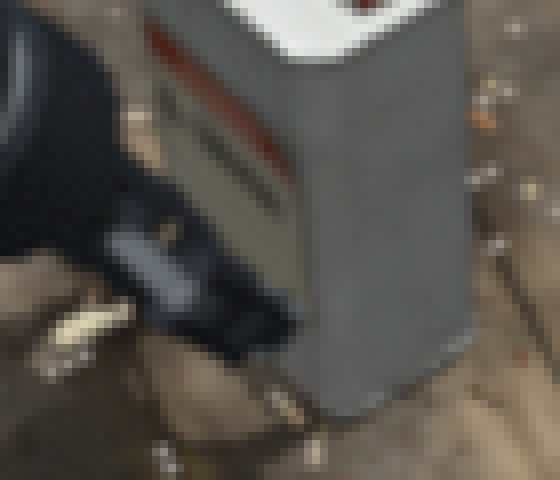

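The tips at 60 mm opening reach only about 4 mm past the TCP, which would leave too little pinch margin. I'll back off and narrow the jaws to 22 mm, which swings the tips forward. That still gives a two-point stance about 50 mm wide.

```bash
cat >> h.py <<'E'
def grasp_in_can(c):
    s=sensors.read_state();g=np.array(s['eef_pos'])+6*np.array(s['eef_rot'])[:,2]
    d=g[:2]-c[:2];cs,sn=np.cos(c[2]),np.sin(c[2]);return d[0]*cs+d[1]*sn,-d[0]*sn+d[1]*cs,g[2]
E
python3 - <<'E'
from h import *
a=.55
ctrl.move_l(tcp(450,58,-.15,a,10),vel=60)
ctrl.move_l(tcp(447,58,-.15,a,17),vel=60)
ctrl.gripper_to(22,20);ctrl.hold(.3)
s0=sensors.read_state();print(s0['force'],s0['grip_width'],s0['eef_pos'])
hit=ctrl.move_l(tcp(478,53,-.15,a,17),vel=12,threshold=3)
s=sensors.read_state();p=np.array(s['eef_pos'])
print(hit,s['t'],p,s['force'],'lead', p-tcp(0,0,-.15,a,17))
c=canfit();print(np.round(c,3),grasp_in_can(c))
a,b=[cv2.imread(f'pics/{n}_last.png') for n in('scene','side')]
cv2.imwrite('pics/c4.png',np.hstack([cv2.resize(a[160:230,180:250],None,fx=5.5,fy=5.5,interpolation=2),cv2.resize(b[150:220,260:330],None,fx=5.5,fy=5.5,interpolation=2)]))
E
```

```text
[-0.75299012 -0.16236824 -0.08742607] 21.568974365101298 [424.79045735  61.34796043  38.30184374]
False 13.7 [455.74907412  56.37378822  38.28453658] [-0.91126704 -0.92163471 -0.68145068] lead [ 4.77941992e+02  5.30196567e+01 -2.85764735e-02]
scene 587 [ 4.90811e+02  5.18830e+01 -1.45000e-01] [109.8  69. ]
side 309 [ 4.94324e+02  5.45890e+01 -1.52000e-01] [109.   66.5]
[ 4.92567e+02  5.32360e+01 -1.48000e-01] (np.float64(-33.74203284324381), np.float64(-2.3517172150303014), np.float64(33.17653870850155))
```

View pics/c4.png

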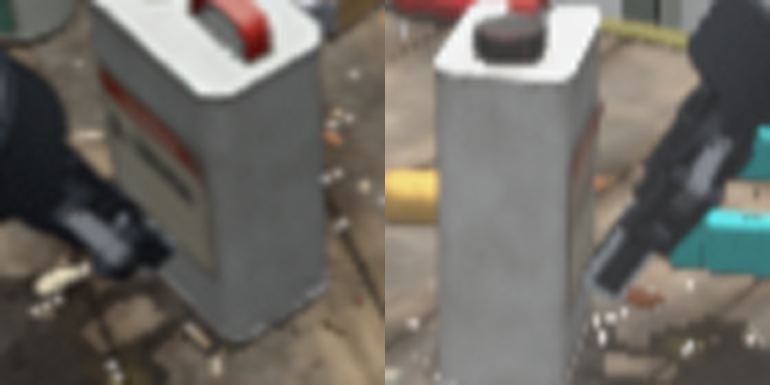

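```bash
python3 - <<'E'
from h import *
def rayy(cam,u,v,y):
    p=optics.camera_params(cam);K=np.array(p['mtx'])
    s=cv2.undistortPoints(np.array([[[u,v]]],float),K,np.array([p['k1'],0,0,0,0.]))[0,0]
    R=np.array(p['R']);c=-R.T@np.array(p['t']);d=R.T@np.array([s[0],s[1],1]);return c+d*(y-c[1])/d[1]
for y in(60,70,80): print(y,rayy('side',297.3,201.8,y))
im,d=optics.grab_frame('side');P=cloud('side',d)-[0,0,1.85]
s=sensors.read_state();p=np.array(s['eef_pos']);R=np.array(s['eef_rot'])
for v in range(196,208,2):
    print(v,[(u,*np.round(P[v,u]).astype(int),*np.round((P[v,u]-p)@R).astype(int),int(im[v,u].max())) for u in range(292,306,3)])
im,d=optics.grab_frame('scene');P=cloud('scene',d)-[0,0,-1.44]
print('scene')
for v in range(196,214,3):
    print(v,[(u,*np.round(P[v,u]).astype(int),*np.round((P[v,u]-p)@R).astype(int),int(im[v,u].max())) for u in range(198,216,3)])
E
```

```text
60 [457.18499394  60.          45.79755115]
70 [457.25998815  70.          50.69268291]
80 [457.33498237  80.          55.58781467]
196 [(292, np.int64(472), np.int64(105), np.int64(82), np.int64(-30), np.int64(50), np.int64(-33), 124), (295, np.int64(464), np.int64(64), np.int64(64), np.int64(-19), np.int64(9), np.int64(-18), 118), (298, np.int64(456), np.int64(66), np.int64(65), np.int64(-13), np.int64(10), np.int64(-23), 101), (301, np.int64(448), np.int64(84), np.int64(73), np.int64(-8), np.int64(26), np.int64(-36), 84), (304, np.int64(440), np.int64(79), np.int64(71), np.int64(-1), np.int64(20), np.int64(-38), 56)]
198 [(292, np.int64(472), np.int64(102), np.int64(75), np.int64(-27), np.int64(48), np.int64(-27), 124), (295, np.int64(464), np.int64(60), np.int64(55), np.int64(-15), np.int64(5), np.int64(-11), 113), (298, np.int64(456), np.int64(75), np.int64(63), np.int64(-10), np.int64(19), np.int64(-23), 133), (301, np.int64(448), np.int64(84), np.int64(67), np.int64(-5), np.int64(26), np.int64(-31), 60), (304, np.int64(440), np.int64(84), np.int64(68), np.int64(2), np.int64(25
[... 4853 characters left out ...]
int64(4), np.int64(22), 82), (213, np.int64(459), np.int64(44), np.int64(30), np.int64(0), np.int64(-12), np.int64(10), 88)]
211 [(198, np.int64(440), np.int64(88), np.int64(0), np.int64(37), np.int64(29), np.int64(22), 78), (201, np.int64(445), np.int64(80), np.int64(2), np.int64(31), np.int64(22), np.int64(24), 50), (204, np.int64(451), np.int64(75), np.int64(0), np.int64(26), np.int64(18), np.int64(29), 54), (207, np.int64(457), np.int64(70), np.int64(-2), np.int64(21), np.int64(13), np.int64(34), 51), (210, np.int64(460), np.int64(60), np.int64(4), np.int64(15), np.int64(4), np.int64(31), 80), (213, np.int64(459), np.int64(46), np.int64(16), np.int64(8), np.int64(-10), np.int64(22), 87)]
```

The depth readings put the fingertips at about 46 mm height, against 11 mm expected. To settle where the tips are, I'll back away and touch down on the table.

```bash
python3 - <<'E'
from h import *
a=.55
ctrl.move_l(tcp(452,57,-.15,a,17),vel=80)
hit=ctrl.move_l(tcp(452,57,-.15,a,-12),vel=20,threshold=3)
s=sensors.read_state();print(hit,s['t'],s['eef_pos'],s['force'])
im,d=optics.grab_frame('side');save('c5.png',cv2.resize(im[130:230,250:380],None,fx=6,fy=6,interpolation=2))
im,d=optics.grab_frame('scene');save('c5s.png',cv2.resize(im[130:230,160:290],None,fx=6,fy=6,interpolation=2))
E
```

```text
False 15.975 [429.96364639  60.36138197   9.47772137] [ 0.21771203  0.26857122 -0.08256528]
```

View pics/c5.png

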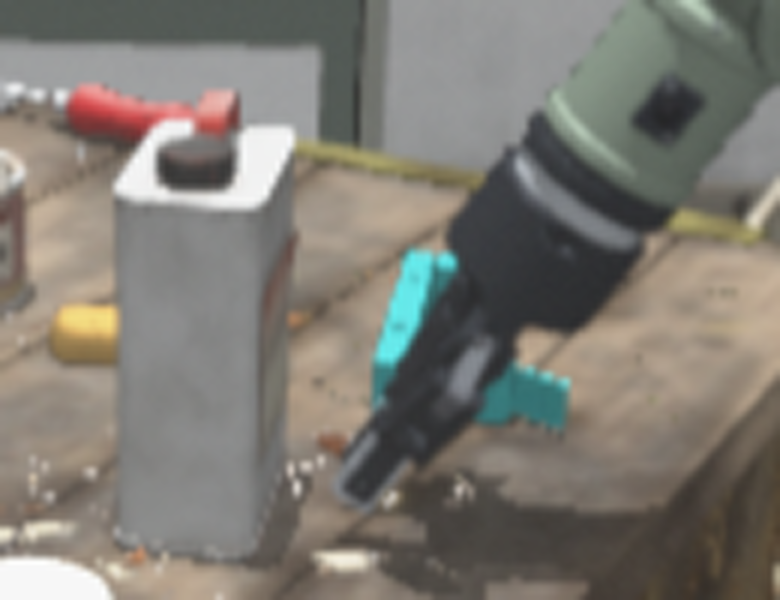

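View pics/c5s.png

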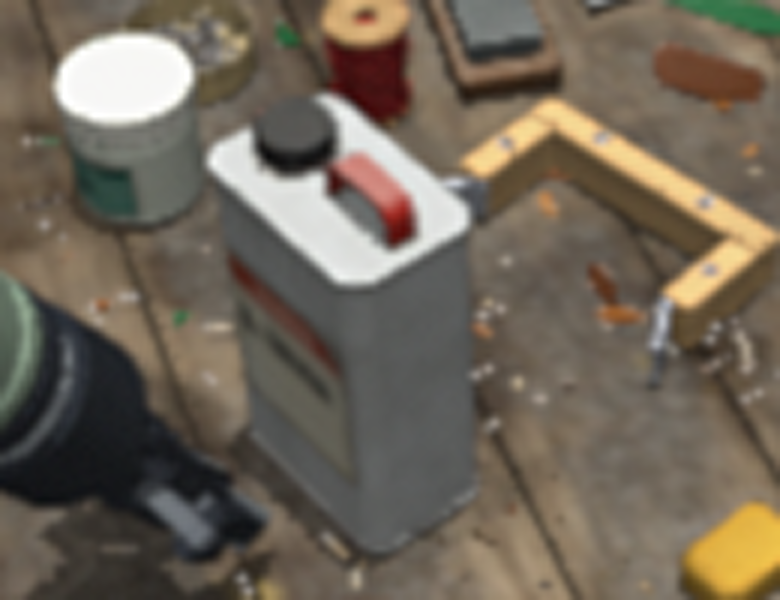

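The TCP is at 9.5 mm with nothing touched and the tips visibly above the table, so the real tips sit well behind the nominal ones. I'll keep going down to find the offset.

```bash
python3 - <<'E'
from h import *
a=.55
try:
    hit=ctrl.move_l(tcp(452,57,-.15,a,-45),vel=15,threshold=3)
except ctrl.MotionError as e: print('ME',e);hit=None
s=sensors.read_state();print(hit,s['t'],s['eef_pos'],s['force'],np.round(s['q'],3))
E
```

```text
ME the arm cannot follow that straight line within its joint ranges
None 16.075 [429.95642212  60.37095679   9.47743389] [ 0.33641083  0.17586456 -0.17323218] [-1.000e-03  4.600e-02  2.417e+00 -5.240e-01  1.560e-01 -9.240e-01]
```

```bash
python3 - <<'E'
from h import *
s=sensors.read_state();p=np.array(s['eef_pos']);R=np.array(s['eef_rot'])
im,d=optics.grab_frame('side');P=cloud('side',d)-[0,0,1.85]
T=(P-p)@R
for (v,u) in((206,309),(208,308),(208,311),(210,308),(210,310),(212,309),(212,311),(213,311),(200,313),(190,320)):
    print(u,v,np.round(P[v,u]),np.round(T[v,u]),im[v,u])
im,d=optics.grab_frame('scene');P=cloud('scene',d)+[0,0,1.44];T=(P-p)@R
for (v,u) in((213,203),(216,203),(219,198),(216,200),(220,192),(216,190),(221,195)):
    print(u,v,np.round(P[v,u]),np.round(T[v,u]),im[v,u])
E
```

```text
309 206 [425.  80.  42.] [-10.  18. -32.] [126 129 134]
308 208 [428.  79.  35.] [ -9.  18. -25.] [106 107 111]
311 208 [420.  86.  39.] [ -3.  23. -32.] [52 54 55]
308 210 [428.  87.  33.] [ -7.  26. -23.] [61 63 64]
310 210 [422.  83.  31.] [ -2.  21. -24.] [63 64 66]
309 212 [425.  88.  28.] [ -2.  27. -21.] [64 64 66]
311 212 [419.  88.  28.] [  3.  26. -23.] [59 60 61]
311 213 [419.  87.  24.] [  5.  25. -20.] [83 84 87]
313 200 [416. 103.  72.] [-15.  40. -64.] [62 64 67]
320 190 [398.  86.  93.] [-14.  20. -90.] [52 53 55]
203 213 [446.  73.  -2.] [-5. 15. 17.] [109 100  89]
203 216 [421.  43.  32.] [ -6. -18. -22.] [60 64 67]
198 219 [382.  15.  79.] [ -2. -52. -80.] [22 25 27]
200 216 [387.  12.  88.] [-11. -54. -85.] [23 24 29]
192 220 [360.   9. 102.] [   5.  -62. -111.] [ 96 101 105]
190 216 [363.  19. 106.] [   1.  -51. -113.] [114 120 126]
195 221 [369.  11.  87.] [  5. -58. -94.] [27 29 32]
```

```bash
python3 - <<'E'
from h import *
s=sensors.read_state();p=np.array(s['eef_pos']);R=np.array(s['eef_rot'])
im,d=optics.grab_frame('wrist');save('w1.png',im);np.savez('w1.npz',im=im,d=d,p=p,R=R)
c=optics.camera_params('wrist');print(c['mtx'][0],c['k1'],s['t'])
E
```

```text
[273.49209399   0.         251.62404944] -0.025963890553395944 16.175
```

View pics/w1.png

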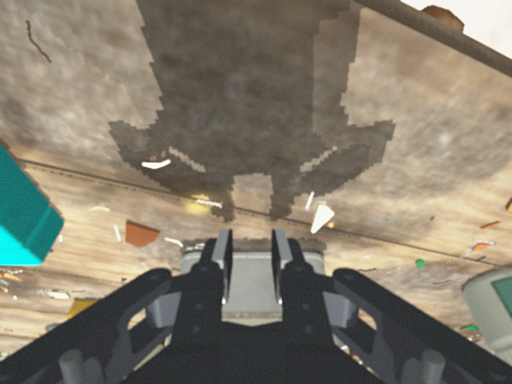

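```bash
python3 - <<'E'
from h import *
z=np.load('w1.npz');im,d,p,R=[z[k] for k in('im','d','p','R')]
c=optics.camera_params('wrist');T=np.array(c['T_tool_cam'])
u,v=np.meshgrid(np.arange(512),np.arange(384))
s=cv2.undistortPoints(np.stack([u,v],-1).reshape(-1,1,2).astype(float),np.array(c['mtx']),np.array([c['k1'],0,0,0,0.])).reshape(384,512,2)
X=np.dstack([s,np.ones((384,512))])*d[...,None]
Q=X@T[:3,:3].T+T[:3,3]; W=Q@R.T+p
for (a,b,n) in((100,60,'tab'),(420,100,'tab'),(450,200,'tab'),(60,300,'tab'),(20,235,'cyan'),(225,234,'tipL'),(278,234,'tipR'),(225,245,'L'),(280,245,'R'),(228,260,'L'),(283,290,'R'),(250,265,'can'),(250,300,'can')):
    print(n,a,b,round(float(d[b,a])),'tool',np.round(Q[b,a]),'world',np.round(W[b,a]))
E
```

```text
tab 100 60 101 tool [ 92. -57. -42.] world [322.  19.  -2.]
tab 420 100 112 tool [ 78.  70. -35.] world [357. 142.  -1.]
tab 450 200 159 tool [ 24. 117.  -2.] world [426. 179.  -1.]
tab 60 300 273 tool [-108. -195.   79.] world [ 532. -152.   -1.]
cyan 20 235 137 tool [  13. -118.  -28.] world [386. -53.  26.]
tipL 225 234 144 tool [ 11. -14. -22.] world [407.  50.  22.]
tipR 278 234 143 tool [ 12.  14. -22.] world [411.  77.  22.]
L 225 245 131 tool [ 12. -13. -35.] world [400.  52.  33.]
R 280 245 130 tool [ 12.  13. -36.] world [403.  78.  34.]
L 228 260 128 tool [  6. -11. -39.] world [403.  53.  40.]
R 283 290 111 tool [  3.  13. -58.] world [399.  78.  57.]
can 250 265 189 tool [-28.  -1.  14.] world [460.  55.  12.]
can 250 300 172 tool [-40.  -1.  -7.] world [460.  55.  37.]
```

All three cameras agree. The fingertips are at tool z = −22 mm, not +25, so the tool frame is about 47 mm too long, while the wrist camera puts the table at −1 and the can face at x=460, both consistent. I'll plan with the measured tip and a slightly smaller tilt.

```bash
cat >> h.py <<'E'
TIP=-22.
def tcp(fx,fy,psi,a,zt):
    e=np.array([np.cos(psi),np.sin(psi),0])
    tip=np.array([fx,fy,zt])-11*np.cos(a)*e
    return tip-TIP*rot(a,psi)[:,2]
E
python3 - <<'E'
from h import *
for a in(.4,.45,.5):
    for (fx,fy,psi,z) in((440,58,-.15,40),(445,58,-.15,12),(461,57,-.15,12),(550,56,-.08,12),(640,58,-.015,12)):
        P=tcp(fx,fy,psi,a,z);q=ctrl.solve_ik(P,rot(a,psi,1))
        print(a,fx,z,np.round(P),None if q is None else np.round(q,2))
E
```

```text
0.4 440 40 [438.  58.  20.] [-0.03  0.04  2.3  -0.12  0.4  -1.35]
0.4 445 12 [443.  58.  -8.] [-0.03  0.13  2.3  -0.15  0.32 -1.31]
0.4 461 12 [459.  57.  -8.] [-0.03  0.16  2.26 -0.15  0.32 -1.32]
0.4 550 12 [548.  56.  -8.] [-0.05  0.3   2.06 -0.03  0.37 -1.51]
0.4 640 12 [638.  58.  -8.] [-0.05  0.44  1.85  0.03  0.45 -1.63]
0.45 440 40 [440.  58.  20.] [-0.02  0.03  2.33 -0.17  0.33 -1.3 ]
0.45 445 12 [445.  58.  -8.] [-0.02  0.13  2.33 -0.23  0.24 -1.23]
0.45 461 12 [461.  57.  -8.] [-0.02  0.16  2.29 -0.22  0.25 -1.24]
0.45 550 12 [550.  56.  -8.] [-0.05  0.3   2.1  -0.05  0.3  -1.49]
0.45 640 12 [640.  58.  -8.] [-0.05  0.43  1.89  0.04  0.37 -1.65]
0.5 440 40 [441.  58.  21.] [-0.02  0.03  2.36 -0.25  0.26 -1.21]
0.5 445 12 [446.  58.  -7.] [-0.02  0.13  2.36 -0.38  0.17 -1.07]
0.5 461 12 [462.  57.  -7.] [-0.02  0.16  2.32 -0.36  0.18 -1.1 ]
0.5 550 12 [551.  56.  -7.] [-0.05  0.3   2.13 -0.08  0.22 -1.47]
0.5 640 12 [641.  58.  -7.] [-0.05  0.43  1.92  0.06  0.3  -1.67]
```

```bash
python3 - <<'E'
from h import *
a=.47
ctrl.move_l(tcp(435,60,-.15,a,40),rot(a,-.15),vel=60)
hd=ctrl.move_l(tcp(447,59,-.15,a,13),vel=40,threshold=5)
s=sensors.read_state();print(hd,s['t'],s['eef_pos'],s['force'])
im,d=optics.grab_frame('wrist');save('w2.png',im)
hit=ctrl.move_l(tcp(470,55.6,-.15,a,13),vel=15,threshold=3)
s=sensors.read_state();p=np.array(s['eef_pos'])
print(hit,s['t'],p,s['force'],'lead', p-tcp(0,0,-.15,a,13))
c=canfit();print(np.round(c,3),grasp_in_can(c))
a,b=[cv2.imread(f'pics/{n}_last.png') for n in('scene','side')]
cv2.imwrite('pics/c6.png',np.hstack([cv2.resize(a[150:230,180:250],None,fx=5.5,fy=5.5,interpolation=2),cv2.resize(b[150:230,260:330],None,fx=5.5,fy=5.5,interpolation=2)]))
E
```

```text
True 17.4667 [446.61398976  58.93129137  -7.08235638] [-3.85116445 -0.64714523  9.94784495]
True 17.825 [446.59836259  58.90634449  -7.01512931] [-2.80146677  0.57672056  8.25338009] lead [ 4.46443870e+02  5.89296938e+01 -4.00626965e-01]
scene 576 [ 4.90644e+02  5.18690e+01 -1.56000e-01] [107.7  68.3]
side 314 [ 4.94021e+02  5.32560e+01 -1.44000e-01] [112.2  66.7]
[ 4.92333e+02  5.25630e+01 -1.50000e-01] (np.float64(-43.48326749528419), np.float64(-0.5401271669241696), np.float64(-12.354504316050457))
```

View pics/c6.png

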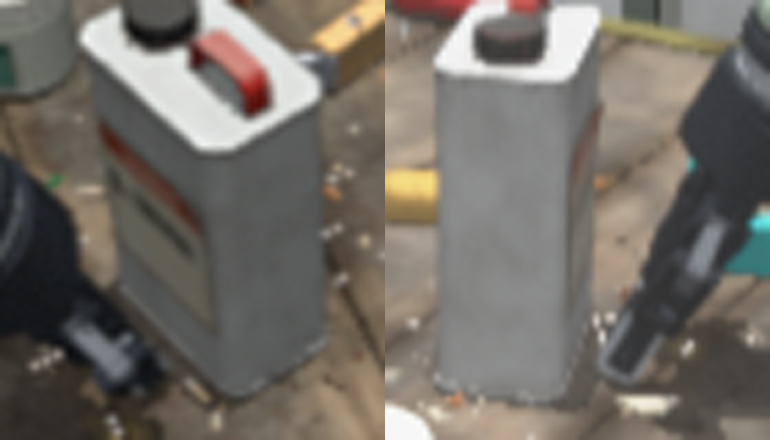

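The lower tip corners touched the table (Fz about +10 N) at TCP z = −7, so the tip is really at about tool z = −13. I'll update that, lift to about 8 mm clearance and make contact.

```bash
sed -i 's/^TIP=.*/TIP=-13./' h.py; python3 - <<'E'
from h import *
a=.47
ctrl.move_l(tcp(450,59,-.15,a,14),vel=40)
ctrl.hold(.2)
s=sensors.read_state();print(s['t'],s['eef_pos'],s['force'])
hit=ctrl.move_l(tcp(475,55.2,-.15,a,14),vel=15,threshold=3)
s=sensors.read_state();p=np.array(s['eef_pos'])
print(hit,s['t'],p,s['force'],'lead', p-tcp(0,0,-.15,a,14))
c=canfit();print(np.round(c,3),grasp_in_can(c))
a,b=[cv2.imread(f'pics/{n}_last.png') for n in('scene','side')]
cv2.imwrite('pics/c7.png',np.hstack([cv2.resize(a[150:230,180:250],None,fx=5.5,fy=5.5,interpolation=2),cv2.resize(b[150:230,260:330],None,fx=5.5,fy=5.5,interpolation=2)]))
E
```

```text
18.525 [445.89317873  59.5652951    2.20827531] [ 0.30698538 -0.77914692 -0.1827993 ]
True 19.475 [458.13273756  57.56900494   1.76919827] [-0.42045798 -0.19775409 -0.26959437] lead [462.00845268  56.98324789  -0.64041398]
scene 582 [ 4.90475e+02  5.07360e+01 -1.82000e-01] [107.1  68.9]
side 313 [ 4.93929e+02  5.20220e+01 -1.56000e-01] [112.1  66.9]
[ 4.92202e+02  5.13790e+01 -1.69000e-01] (np.float64(-32.26134753030135), np.float64(0.4066142336132419), np.float64(-3.776593983715213))
```

View pics/c7.png

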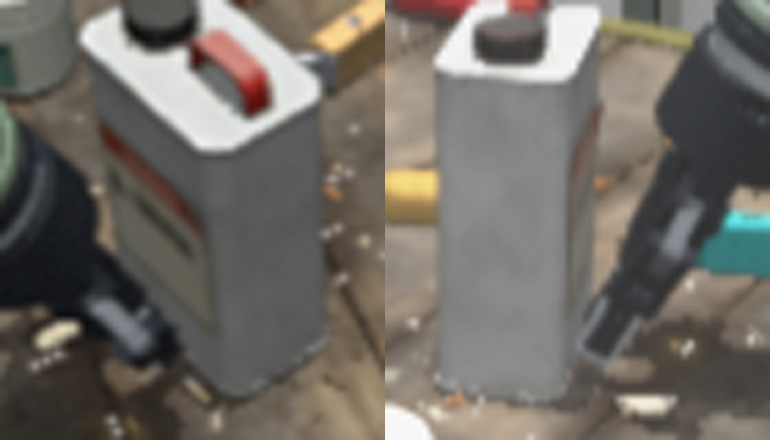

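Contact came at lead x=462, where predicted, about 20 mm above the table. Now I'll push the first stage while turning the can square.

```bash
cat >> h.py <<'E'
A=.47
def pushto(x,y,psi,vel=35,th=25,zt=14,back=31):
    e=np.array([np.cos(psi),np.sin(psi)]);f=np.array([x,y])-back*e
    h=ctrl.move_l(tcp(f[0],f[1],psi,A,zt),rot(A,psi),vel=vel,threshold=th)
    s=sensors.read_state();print('push',h,round(s['t'],2),np.round(s['eef_pos'],1),np.round(s['force'],1));return h
E
python3 - <<'E'
from h import *
pushto(515,51.5,-.13)
pushto(550,53,-.09)
c=canfit();print(np.round(c,3),np.round(grasp_in_can(c),1))
E
```

```text
push True 19.94 [458.2  57.1  -1.9] [-0.5 -0.2  0.4]
push True 20.52 [458.3  57.   -5.5] [-0.6  1.  -0.4]
scene 572 [ 4.90957e+02  5.15040e+01 -1.56000e-01] [108.6  68.1]
side 312 [ 4.94752e+02  5.25250e+01 -1.52000e-01] [113.8  66.6]
[ 4.92855e+02  5.20150e+01 -1.54000e-01] [-32.4  -0.3 -10.9]
```

View pics/scene_last.png

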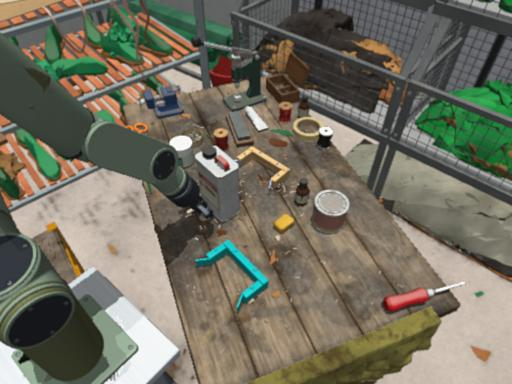

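The push stopped on force without the can moving, and the tool sagged downwards. I'll back off, restore the height and step forward in small increments, reading the force each time.

```bash
python3 - <<'E'
from h import *
pushto(484,53.5,-.15,vel=60,th=None)
ctrl.hold(.1)
for x in(490,493,496,499):
    h=pushto(x,53-(x-492)*.05,-.15,vel=20,th=30)
    print(np.round(sensors.read_state()['tau'],1))
    if h:break
c=canfit();print(np.round(c,3),np.round(grasp_in_can(c),1))
a,b=[cv2.imread(f'pics/{n}_last.png') for n in('scene','side')]
cv2.imwrite('pics/c8.png',np.hstack([cv2.resize(a[130:230,170:270],None,fx=4,fy=4,interpolation=2),cv2.resize(b[130:230,260:360],None,fx=4,fy=4,interpolation=2)]))
E
```

```text
push False 20.97 [449.3  58.8   2.4] [-0.2 -0.4 -0.3]
push False 21.52 [455.7  58.3   2.4] [-0.   0.9 -0. ]
[ -0.  -22.7 -17.7  -0.2  -1.8  -0. ]
push False 21.82 [458.7  58.2   2.5] [-0.3  0.3  0.1]
[ -0.  -22.9 -17.6  -0.2  -1.8  -0. ]
push False 22.12 [459.5  58.    1.4] [-4.6  0.2  3.3]
[ -0.4 -23.  -19.8  -0.2  -2.6  -0. ]
push False 22.42 [ 4.597e+02  5.790e+01 -1.000e-01] [-12.    1.3   7.9]
[ -1.3 -22.6 -22.8  -0.3  -3.8  -0. ]
scene 579 [ 4.91128e+02  5.13560e+01 -1.60000e-01] [109.4  68.1]
side 316 [ 4.94581e+02  5.29580e+01 -1.50000e-01] [111.7  66.9]
[ 4.92854e+02  5.21570e+01 -1.55000e-01] [-31.1   0.6  -5.4]
```

View pics/c8.png

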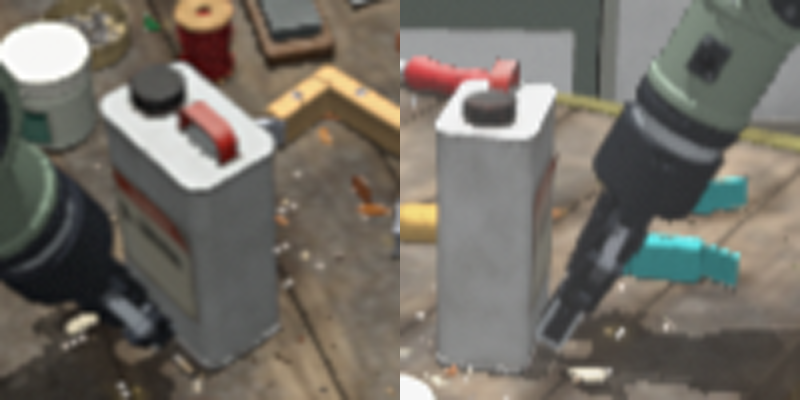

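The arm is springy, about 5 mm of deflection at 12 N, sagging downwards. I'll push on in steps with a z-trim from the measured TCP.

```bash
cat >> h.py <<'E'
def step(x,y,psi,zc,vel=30,zgoal=1.8):
    e=np.array([np.cos(psi),np.sin(psi)]);f=np.array([x,y])-31*e
    ctrl.move_l(tcp(f[0],f[1],psi,A,zc),rot(A,psi),vel=vel)
    s=sensors.read_state();z=s['eef_pos'][2]
    lead=np.array(s['eef_pos'])-tcp(0,0,psi,A,0)
    print(round(s['t'],2),'cmd',round(x,1),'lead+31',round(lead[0]+31*e[0],1),round(lead[1]+31*e[1],1),'z',round(z,1),'F',np.round(s['force'],1))
    return float(np.clip(zc+.7*(zgoal-z),10,24)),s
E
python3 - <<'E'
from h import *
zc=17.;x=499
while x<530:
    x+=4; psi=-.15+.04*(x-500)/30
    zc,s=step(x,52.6,psi,zc)
    if np.linalg.norm(s['force'])>35: print('stop');break
c=canfit();print(np.round(c,3),np.round(grasp_in_can(c),1),zc)
a,b=[cv2.imread(f'pics/{n}_last.png') for n in('scene','side')]
cv2.imwrite('pics/c9.png',np.hstack([cv2.resize(a[130:230,170:270],None,fx=4,fy=4,interpolation=2),cv2.resize(b[130:230,240:340],None,fx=4,fy=4,interpolation=2)]))
E
```

```text
22.83 cmd 503 lead+31 498.7 52.6 z 2.8 F [-4.5  0.2 -2.4]
23.12 cmd 507 lead+31 502.8 52.5 z 2.0 F [-5.  -0.1 -2.2]
23.4 cmd 511 lead+31 507.1 52.5 z 2.0 F [-3.9 -0.1 -2.6]
23.68 cmd 515 lead+31 511.5 52.6 z 2.1 F [-5.1  0.6 -2.9]
23.97 cmd 519 lead+31 515.9 52.6 z 2.2 F [-4.2 -0.5 -3. ]
24.25 cmd 523 lead+31 520.1 52.6 z 2.1 F [-4.5 -0.  -2.5]
24.53 cmd 527 lead+31 523.9 52.6 z 1.7 F [-5.1 -0.1 -3.2]
24.82 cmd 531 lead+31 527.6 52.6 z 1.7 F [-5.8 -0.2 -3.2]
scene 541 [496.993  54.23    1.411] [108.8 127. ]
side 365 [494.731  56.01    1.489] [110.1 137.9]
[495.862  55.12    1.45 ] [ 1.   0.5 -3.7] 15.496139140090639
```

View pics/c9.png

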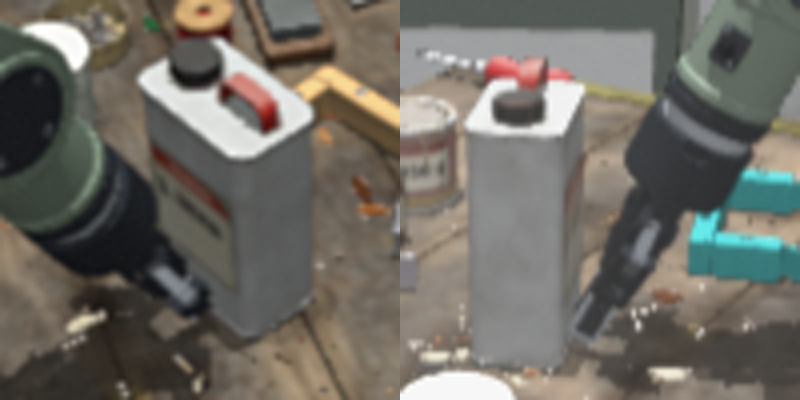

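The can slides upright at about 5 N. The fit is picking up arm points, so I'll filter it by brightness and window, then continue.

```bash
sed -i 's/^def canfit():/def canfit(x0=430,x1=720):/; s/P=P\[(d>0).ravel()\]/P=P[(d>0).ravel()\&(im.min(-1)>110).ravel()]/; s/(P\[:,0\]>430)&(P\[:,0\]<720)/(P[:,0]>x0)\&(P[:,0]<x1)/' h.py
python3 - <<'E'
from h import *
c=canfit(480,580);print(np.round(c,3),np.round(grasp_in_can(c),1))
zc=15.5;x=531
while x<577:
    x+=5; psi=-.11+.06*(x-531)/46
    zc,s=step(x,52.6+.5*(x-531)/46,psi,zc)
    if np.linalg.norm(s['force'])>35: print('stop');break
c=canfit(x-45,x+45);print(np.round(c,3),np.round(grasp_in_can(c),1),zc)
E
```

```text
scene 414 [ 5.25564e+02  5.00230e+01 -1.15000e-01] [108.   67.7]
side 301 [ 5.29408e+02  5.30300e+01 -1.16000e-01] [110.6  67.5]
[ 5.27486e+02  5.15260e+01 -1.16000e-01] [-32.3   0.9  -3.7]
25.33 cmd 536 lead+31 532.4 52.7 z 1.7 F [-7.  -0.3 -1.8]
25.65 cmd 541 lead+31 537.8 52.7 z 1.9 F [-5.3  0.2 -2.2]
25.97 cmd 546 lead+31 542.7 52.8 z 1.8 F [-5.5  0.3 -2.7]
26.28 cmd 551 lead+31 547.7 52.9 z 1.8 F [-6.5  0.4 -2.5]
26.6 cmd 556 lead+31 552.6 53.0 z 1.8 F [-6.6  0.3 -2. ]
26.92 cmd 561 lead+31 557.6 53.1 z 1.8 F [-5.4  0.2 -2. ]
27.23 cmd 566 lead+31 562.6 53.2 z 1.8 F [-5.8 -0.7 -2.3]
27.55 cmd 571 lead+31 567.6 53.3 z 1.8 F [-4.8  0.  -2. ]
27.87 cmd 576 lead+31 572.7 53.4 z 1.8 F [-5.5  0.4 -2.4]
28.18 cmd 581 lead+31 577.7 53.4 z 1.8 F [-5.2  0.4 -2.5]
scene 390 [ 5.76436e+02  5.22220e+01 -5.10000e-02] [109.   68.9]
side 287 [ 5.79281e+02  5.42110e+01 -4.60000e-02] [109.5  66.1]
[ 5.77859e+02  5.32170e+01 -4.80000e-02] [-32.4   0.1  -3.6] 15.572895252971911
```

The can follows the gripper exactly. The stand's midline is about 4 mm further to +y in both cameras, so I'll steer to y≈57.5, yaw −0.017, and push until the force rises.

```bash
python3 - <<'E'
from h import *
zc=15.5;x=581
while x<645:
    x+=5; k=min((x-581)/50,1);psi=-.05+.033*k
    zc,s=step(x,53.2+4.4*k,psi,zc)
    if np.linalg.norm(s['force'])>18: print('stop');break
c=canfit(x-45,x+45);print(np.round(c,3),np.round(grasp_in_can(c),1),zc,x)
a,b=[cv2.imread(f'pics/{n}_last.png') for n in('scene','side')]
cv2.imwrite('pics/c10.png',np.hstack([cv2.resize(a[120:220,200:300],None,fx=4,fy=4,interpolation=2),cv2.resize(b[130:230,190:290],None,fx=4,fy=4,interpolation=2)]))
E
```

```text
28.6 cmd 586 lead+31 582.8 53.9 z 1.7 F [-5.9  0.4 -3.2]
28.92 cmd 591 lead+31 587.8 54.3 z 1.8 F [-5.3  0.  -2.4]
29.23 cmd 596 lead+31 592.8 54.8 z 1.8 F [-5.3 -0.1 -2.7]
29.55 cmd 601 lead+31 597.8 55.2 z 1.8 F [-5.6  0.7 -3. ]
29.87 cmd 606 lead+31 602.7 55.7 z 1.7 F [-5.7  0.8 -1.8]
30.18 cmd 611 lead+31 607.7 56.1 z 1.8 F [-5.4 -0.3 -2.5]
30.5 cmd 616 lead+31 612.7 56.5 z 1.8 F [-5.8  0.1 -2.5]
30.82 cmd 621 lead+31 617.8 56.9 z 1.8 F [-6.2 -1.  -1.9]
31.13 cmd 626 lead+31 622.8 57.3 z 1.8 F [-5.5 -0.5 -2.1]
31.45 cmd 631 lead+31 627.8 57.8 z 1.8 F [-6.1 -0.2 -2.1]
31.77 cmd 636 lead+31 632.7 57.8 z 1.8 F [-7.   0.  -1.6]
32.08 cmd 641 lead+31 637.7 57.8 z 1.8 F [-5.4  1.3 -0.8]
32.4 cmd 646 lead+31 642.7 57.9 z 1.8 F [-6.3 -0.4 -1.9]
scene 346 [ 6.40903e+02  5.65330e+01 -1.00000e-02] [108.4  69. ]
side 292 [ 6.44241e+02  6.16870e+01 -1.10000e-02] [105.3  67. ]
[ 6.42572e+02  5.91100e+01 -1.00000e-02] [-32.2  -1.   -3.7] 15.72303969266581 646
```

View pics/c10.png

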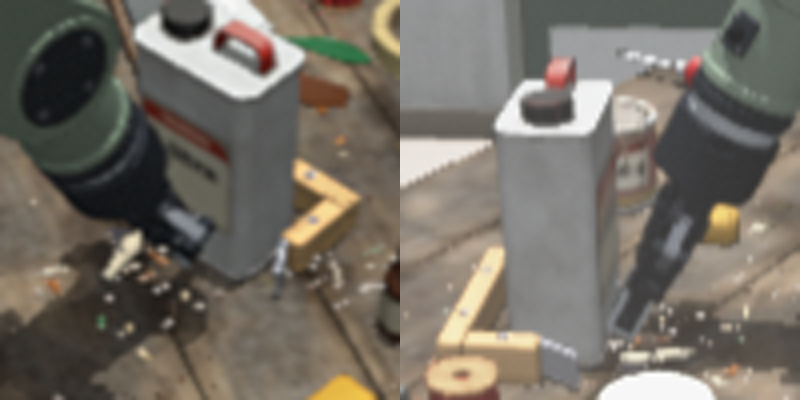

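The can is upright and inside the side battens. I'll finish in small steps until the back batten resists.

```bash
python3 - <<'E'
from h import *
zc=15.7;x=646;n=0
while x<684:
    x+=3
    zc,s=step(x,57.5,-.016,zc,vel=22)
    if s['force'][0]<-16: print('home contact');break
c=canfit(x-55,x+45);print(np.round(c,3),np.round(grasp_in_can(c),1),zc,x)
E
```

```text
32.78 cmd 649 lead+31 645.6 57.8 z 1.6 F [-6.8  0.2 -1.4]
33.07 cmd 652 lead+31 648.6 57.8 z 1.7 F [-5.7  1.7 -2. ]
33.35 cmd 655 lead+31 651.7 57.8 z 1.8 F [-4.7 -0.1 -3.3]
33.63 cmd 658 lead+31 654.7 57.8 z 1.8 F [-5.7  0.6 -2. ]
33.92 cmd 661 lead+31 657.7 57.8 z 1.8 F [-5.3  0.5 -2.4]
34.2 cmd 664 lead+31 660.8 57.8 z 1.8 F [-5.8 -0.  -2. ]
34.48 cmd 667 lead+31 663.7 57.8 z 1.8 F [-5.  -0.5 -2.6]
34.77 cmd 670 lead+31 666.2 57.9 z 1.4 F [-5.8 -0.4 -2.2]
35.05 cmd 673 lead+31 666.5 58.0 z 1.1 F [-18.9  -0.3  10. ]
home contact
scene 341 [ 6.63133e+02  5.57640e+01 -1.30000e-02] [108.   69.3]
side 289 [ 6.66784e+02  5.89000e+01 -2.00000e-02] [108.7  65.9]
[ 6.64958e+02  5.73320e+01 -1.60000e-02] [-30.8   0.7  -4.3] 16.712213430552964 673
```

The force rose to 19 N at origin x≈666.4, which matches the expected home. Now I'll withdraw and check.

```bash
python3 - <<'E'
from h import *
step(655,57.5,-.016,16,vel=25)
step(610,57.5,-.016,18,vel=80)
step(560,57,-.016,70,vel=120)
c=canfit(600,720);print(np.round(c,3))
p=0
for n in('scene','side'):
    im=cv2.imread(f'pics/{n}_last.png');o=cv2.resize(im[110:240,180:340] if n=='scene' else im[130:260,150:310],None,fx=2.4,fy=2.4,interpolation=2)
    p=o if n=='scene' else np.hstack([p,o])
cv2.imwrite('pics/c11.png',p)
E
```

```text
36.02 cmd 655 lead+31 655.5 57.4 z 4.8 F [-0.7 -0.7  0.4]
36.73 cmd 610 lead+31 610.7 57.4 z 6.9 F [0.5 0.5 1. ]
37.48 cmd 560 lead+31 560.5 56.9 z 58.6 F [ 0.3 -1.3 -1.4]
scene 351 [ 6.63612e+02  5.57680e+01 -4.80000e-02] [108.5  69.8]
side 289 [ 6.66799e+02  5.87310e+01 -1.60000e-02] [109.5  67. ]
[ 6.65206e+02  5.72490e+01 -3.20000e-02]
```

View pics/c11.png

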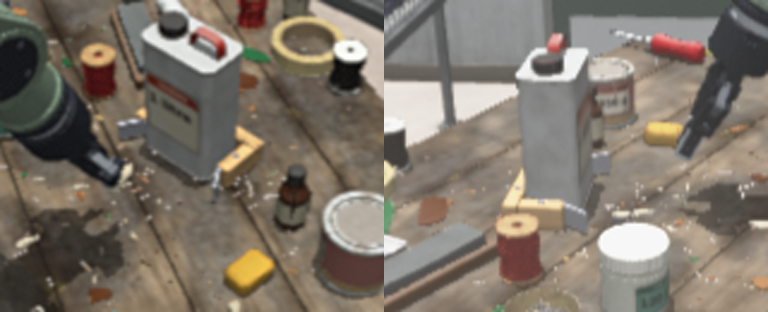

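The can stands upright in the stand, centred, with the gripper clear and the bystanders where they stood. I'll hand it in.

```bash
python3 - <<'E'
from h import *
ctrl.hold(.3);ctrl.finish_job();print(sensors.read_state()['t'])
E
```

```text
the job is handed in; nothing more can be done
the job is handed in; nothing more can be done
```

I pushed the solvent can into the light wooden stand with the fingers about 20 mm above the table, turning it square on the way, and handed the job in at about 38 s. `finish_job` gives no verdict.

**Final position:** The push force rose from about 5 N to 19 N when the can reached the back batten, at can origin x ≈ 666.4 mm against an expected 666.5. After I backed the gripper off, the cameras put the can at about (665, 57) mm, against a home of about (666.5, 57.3). Its yaw was −0.016 to −0.048 rad against the stand's estimated −0.016. The can stood upright, the gripper was clear of it, and the things near the stand looked unmoved in the last pictures, though I didn't measure them.

**Checks that disagreed:**
- **Fingertips:** They were not where `ctrl.tcp_to_tips` says (+25 mm). The cameras put them at about −22 mm and touching the table gave about −13 mm. I used −13 mm, and it predicted contact with the can correctly.
- **Early probing:** The first approaches stopped short of the can or too high. They did not move it.
- **Cameras:** The scene and side cameras differ by about 3 mm, so I used their mean. In the last check they also differed by 0.03 rad on the can's yaw.

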